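Draw the lowest plate from the magazine, load the marking machine and start it

ROBOT

A 6-joint arm with a two-finger parallel gripper is mounted at the origin on the work surface. World frame = base frame: x ahead of the robot, y to its left, z up, the work surface at z = 0. Lengths are in m, angles in rad, forces in N, time in s.
With the tool pointing down it reaches from about 0.3 to 0.875 m from the base axis. Payload 6.4 kg.
Tool frame: the origin (TCP) lies at the centre of the arm's flange, where the gripper is bolted on; the fingertips stand 173 mm ahead of it and the grasp point (between the pads) lies 155 mm ahead of it (ctrl.pinch_z is the distance from the TCP to the grasp point, in m); z points along the fingers, y is the direction in which the jaws open and shut (so a half turn about z gives the same grasp; the last joint's range is limited). The gripper opens to 85 mm and grips with 20 to 120 N. Pads are 22 mm wide; open, the fingers measure 114 mm over their backs; the gripper's body (76 mm by 85 mm) begins 54 mm behind the grasp point. The pads swing forward as they close: fully open they stand 13 mm farther back than shut.
Start: joints at [1.116, 0.181, 1.607, -0, 1.354, -0.206], TCP at [0.142, 0.557, 0.405] pointing down, gripper open.
Joint ranges: [-2.99, 2.99], [-0.89, 2.07], [0.3, 2.58], [-1.14, 4.28], [0, 2.63], [-3.12, 3.12]. Speed limits (rad/s): [2.57, 2.57, 3.01, 3.14, 3.14, 3.14].

INTERFACE

Orientations are given as a unit quaternion [w, x, y, z].
In Python, from bench import ctrl gives the robot as it stands.
- The arm moves only by the tool drive_tool, never from a script. Its argument "commands" is a list that holds one entry, the list of rows, each a list of 7 numbers: the shift along the tool's x, y, z in units of 50 mm (1.0 is 50 mm), then the turn, a rotation vector about the tool's x, y, z in units of 8 degrees (1.0 is 8 degrees), then the closure in counts, from 0 (fully open) to 255 (shut). A call has 1 to 10 rows; each row shifts and turns the commanded pose from where the row before left it, along the tool's axes as they then stand; what a row does not reach is not made up. A row lasts 1/10 s, in which the tool goes at most 50 mm and 8.59 degrees, less where a joint would pass 70% of its speed; a pose out of reach is approached as far as the arm can. A call is refused whole if a number of a shift passes 1 or a number of a turn 1, either way. A call with a gripper value outside its range is refused whole. The fingers move at their own pace and stop on an object; the grip force is fixed at half the most. Time passes only in rows, so rows that do not move let the fingers close. It gives the time, the measured TCP pose, the force and the opening at its end, in the units of the state.
- ctrl.get_obs(): the state, without advancing time (a new reading comes with each control period).
- ctrl.camera(name): name is "scene" or "top"; returns a dict with "pixels" (420x560x3 uint8, red, green, blue), "depth" (420x560 float32, m along the optical axis (not along the pixel's ray), 0 where there is no reading), "intrinsics" (3x3 intrinsics, pixels), "k1" (the pictures are not rectified: a ray, as slopes to the right and down, at radius r is drawn at 1 + k1 r^2 times it, then the intrinsics apply), "R" (3x3) and "t" (3): a world point X has camera coordinates R X + t. Camera axes: x right, y down, z forward; pixel columns grow to the right and rows downward; lengths in m; the calibration is good to about 2 mm. A picture is of the moment at which its call begins.
- ctrl.hand_in(): hands the job in, once; it reports no verdict.
The state is a dict: "time_s": time; "q": joint angles; "dq": joint speeds; "joint_efforts": joint torques, N m; "eef_pos": TCP position; "eef_rot": TCP orientation; "wrist_force": force on the tool from outside, world axes, zero at the start; "torque": the same for the moment, N m; "opening": opening from 0.0 (shut) to 1.0 (fully open).
Only numpy, scipy, OpenCV 4.12 (cv2) and the standard library are available. Lean on these libraries where they do the work, as an engineer would, in place of code of your own. Each camera call takes 0.05 s, during which the arm holds its last target. There are 200 camera calls.

TASK

Pull the lowest plate, the one that sticks out at the front, out of the plate magazine, leave the others in there, and lay it flat on the marking machine's bed between the two cheeks, pushed up against the end stop; set it down, do not drop it. Then, with the plate let go and in place and not before, press the start button on the control box fully, having swung its guard up and over until it stays open by itself; leave the guard open. Do not disturb the other things on the bench.

Things in the scene. Friction and masses are not known exactly. Their poses are not given: they have to be found in the camera images.
- magazine: Fixed grey steel plate magazine, open at the top, 156 (x) x 72 (y) x 78 mm high; stands left, middle or right. Origin: centre of its underside on the bench; x runs from its front (gate), which looks roughly to the robot, to its back; z up. Floor 30 mm above the bench; pocket x -72 to +72, 54 mm wide.
- slot (a point): Middle of the slot's lower edge, on the outside of the magazine's front gate, at (-78, 0, 30) mm in its frame. The gate is 6 mm thick; the slot is 30 to 44 mm above the bench. Only the bottom plate passes, towards -x; the gate holds back the plates above, which drop as it leaves. Nothing stands in front of the gate.
- bottom_plate: The plate to pull, lowest of four equal flat aluminium bars, 140 (x) x 50 (y) x 10 mm, about 0.2 kg, two dark hole marks. Origin: centre of its underside, x along it. It lies on the magazine's floor; its -x end sticks out 41 to 49 mm beyond the gate, underside 30 mm above the bench, nothing below. Grip it there across its 50 mm width from above; pulling takes 5 to 12 N.
- plate_2: Second plate from the bottom, equal to the first, wholly inside the magazine (as stacked). Origin: centre of its underside.
- plate_3: Third plate from the bottom, as above.
- plate_4: Top plate of the stack, as above.
- machine: Fixed marking machine, a grey block, x -30 to +155, 100 mm wide. Origin: on the bench, below the centre of a plate that is home; x runs from its open front (towards the robot) to its back, z up. Bed flat, 30 mm above the bench, x -30 to +70. Parked marking head behind, x 102 to 148, up to 105 mm high.
- seat (a point): Point on the bed at (0, 0, 30) mm in the machine's frame: where the origin of a plate that is home lies, the plate along the machine's x. Two steel cheeks guide its sides: x 0 to +70, 60 mm apart (y 30 to 40 each side), 12 mm above the bed. The near 40 mm of the plate then hang free beyond the bed's front, with room for fingers beside and below.
- stop (a point): Middle of the foot of the end stop's near face, at (70, 0, 30) mm in the machine's frame: an upright steel wall across the bed, 18 mm high, which the plate's far end must touch.
- control: Control box, fixed, grey, 105 x 100 mm and 55 mm high. Origin: on the bench, 122 mm behind the middle of the box (the box covers x from -175 to -70); x points to its back, z up. It carries the guard and, under it, the start button.
- guard (a joint): Angle of the guard, rad: 0 closed, 1.9 fully open (its stop). A plain grey hood (82 x 90 mm, 47 mm high, 0.15 kg) hinged at the box's back along the box's y; its front swings up and back. Let go below about 1.0 it falls shut; beyond about 1.2 it falls on open to its stop and stays.
- guard_hinge (a point): Point on the guard's hinge axis, at (-80, 0, 55) mm in the control box's frame. The axis is the box's y.
- guard_bar (a point): Middle of the guard's handle: a straight round steel bar 12 mm thick, 80 mm long, parallel to the hinge, 37 mm clear in front of the hood. Closed, it is 119 mm in front of (-x) and 28 mm above the hinge, so 83 mm above the bench. It turns with the guard and can turn between the fingers that pinch it.
- start (a joint): Travel of the start button, m: 0 up, 0.006 fully down; springs back; 5 N takes it fully down.
- start_top (a point): Centre of the top of the start button: a round black button 30 mm across, pressed straight down; it lies under the closed guard, 47 mm in front of (-x) the hinge and 77 mm above the bench.
- socket: Bystander: a deep steel socket, 28 mm across, 65 mm tall, standing upright. Leave it alone.
- wrench: Bystander: a steel wrench 160 mm long lying flat. Leave it alone.
- hammer: Bystander: a hammer lying near the robot. Leave it alone.
- screwdriver: Bystander: a screwdriver lying near the robot. Leave it alone.
- spray: Bystander: a spray can 64 mm across, 190 mm tall, standing. Leave it alone.
- jar: Bystander: an amber glass jar 76 mm across, 80 mm tall, standing. Leave it alone.
There are look-alikes about, which are no part of the job. What is shaped like the magazine but blue, brown or turquoise is not meant.

How it is judged:
On the way, in this order (a step that is already met when the one before it is completed fails the run):
1. the bottom plate is pulled fully out of the magazine through the slot (x of bottom_plate in the frame of magazine below -0.152 m), for 0.1 s.
2. the plate lies flat on the machine's bed, between the cheeks, against the end stop, let go (x of bottom_plate in the frame of machine between -0.008 and 0.004 m and y of bottom_plate in the frame of machine between -0.008 and 0.008 m and z of bottom_plate in the frame of machine between 0.026 and 0.034 m and angle between bottom_plate's own z axis and vertical below 0.05 rad and angle between the x axis of bottom_plate and the x axis of machine, either way round below 0.17 rad and contact force between the fingers and bottom_plate below 0.05 N and linear speed of bottom_plate below 0.03 m/s), for 0.2 s.
3. the start button is pressed fully with the guard open and the plate in place (x of bottom_plate in the frame of machine between -0.008 and 0.004 m and y of bottom_plate in the frame of machine between -0.008 and 0.008 m and z of bottom_plate in the frame of machine between 0.026 and 0.034 m and angle between bottom_plate's own z axis and vertical below 0.05 rad and angle between the x axis of bottom_plate and the x axis of machine, either way round below 0.17 rad and value of joint start above 0.0045 m and value of joint guard above 1.5 rad), for 0.05 s.
At the end, for the whole second after the job is handed in: The plate lies flat and still on the bed, let go, within 8 mm of centre between the cheeks and at most 8 mm short of the end stop; guard open beyond 1.5 rad; button pressed and up again; the other three plates in the magazine, within 20 mm of their place along it; bystanders moved under 30 mm (x of bottom_plate in the frame of machine between -0.008 and 0.004 m and y of bottom_plate in the frame of machine between -0.008 and 0.008 m and z of bottom_plate in the frame of machine between 0.026 and 0.034 m and angle between bottom_plate's own z axis and vertical below 0.05 rad and angle between the x axis of bottom_plate and the x axis of machine, either way round below 0.17 rad and contact force between the fingers and bottom_plate below 0.05 N and linear speed of bottom_plate below 0.02 m/s and value of joint guard above 1.5 rad and value of joint start below 0.002 m and x of plate_2 in the frame of magazine between -0.02 and 0.02 m and z of each of plate_2, plate_3, plate_4 in the frame of magazine below 0.07 m and x of plate_3 in the frame of magazine between -0.02 and 0.02 m and x of plate_4 in the frame of magazine between -0.02 and 0.02 m); the robot touches nothing.
It fails at once if another plate is drawn or lifted out of the magazine (not (x of plate_2 in the frame of magazine between -0.02 and 0.02 m and z of each of plate_2, plate_3, plate_4 in the frame of magazine below 0.07 m and x of plate_3 in the frame of magazine between -0.02 and 0.02 m and x of plate_4 in the frame of magazine between -0.02 and 0.02 m)).
It fails at once if the start button is pressed while the plate is not in place (not (x of bottom_plate in the frame of machine between -0.008 and 0.004 m and y of bottom_plate in the frame of machine between -0.008 and 0.008 m and z of bottom_plate in the frame of machine between 0.026 and 0.034 m and angle between bottom_plate's own z axis and vertical below 0.05 rad and angle between the x axis of bottom_plate and the x axis of machine, either way round below 0.17 rad) and value of joint start above 0.003 m).
It fails at once if the plate is dropped (falls free, faster than 0.45 m/s) (contact force between the fingers and bottom_plate below 0.05 N and linear speed of bottom_plate above 0.45 m/s).
It fails at once if a bystander is moved by more than 30 mm (distance of any of socket, wrench, hammer, screwdriver, spray, jar from where it was at the start of the episode above 0.03 m).
It also fails if it takes over 67 s, if anything falls off the work surface, if the arm or the gripper's body presses on something with over 40 N, if the wrist force passes 120 N, or if a joint passes its speed limit or range.

## Working session

There is one attempt and no reset: what is moved stays moved. The work goes in short steps, Python scripts to look and compute and a tool call to move; the robot and the scene stay as the last step left them, time stands still between calls to the robot, and variables do not carry over. Pictures are saved under pics/ and viewed, about 8 in all and at most 12, crops included, and the job is handed in when it is done.

Besides the shell and the picture viewer there is one more tool, called after ">>>" as name([rows], argument=value, ...), one row to a line, values as JSON. drive_tool: Moves the arm, as the interface text tells. Its arguments: {"type":"object","properties":{"commands":{"type":"array","items":{"type":"array","items":{"type":"array","items":{"type":"number"}}}}},"required":["commands"]}

```bash
mkdir -p pics
cat > h.py <<'E'
import numpy as np, cv2, pickle
from bench import ctrl
def grab(n,tag):
    c=ctrl.camera(n); pickle.dump(c,open(f'{tag}_{n}.pkl','wb')); return c
def load(n,tag): return pickle.load(open(f'{tag}_{n}.pkl','rb'))
def rays(c,px):
    px=np.asarray(px,float).reshape(-1,1,2)
    D=np.array([c['k1'],0,0,0,0],float)
    u=cv2.undistortPoints(px,np.array(c['intrinsics']),D).reshape(-1,2)
    return np.c_[u,np.ones(len(u))]
def onplane(c,px,z):
    R=np.array(c['R']);t=np.array(c['t']);d=rays(c,px)@R;o=-R.T@t
    return o+d*((z-o[2])/d[:,2])[:,None]
def cloud(c):
    h,w=c['depth'].shape
    v,u=np.mgrid[:h,:w]; r=rays(c,np.c_[u.ravel(),v.ravel()])
    P=(r*c['depth'].ravel()[:,None]-np.array(c['t']))@np.array(c['R'])
    P[c['depth'].ravel()==0]=np.nan
    return P.reshape(h,w,3)
def proj(c,P):
    R=np.array(c['R']);t=np.array(c['t'])
    return cv2.projectPoints(np.asarray(P,float).reshape(-1,1,3),cv2.Rodrigues(R)[0],t,np.array(c['intrinsics']),np.array([c['k1'],0,0,0,0.]))[0].reshape(-1,2)
def save(img,f,s=1): cv2.imwrite('pics/'+f,cv2.resize(img,None,fx=s,fy=s,interpolation=cv2.INTER_CUBIC)[:,:,::-1])
E
python3 - <<'E'
from h import *
for n in('scene','top'):
    c=grab(n,'a');save(c['pixels'],f'a_{n}.png',1.4)
    print(n,-np.array(c['R']).T@c['t'],c['k1'],(c['depth']>0).mean()); print(np.array(c['R']).round(2).tolist())
print(ctrl.get_obs())
E
```

```text
scene [ 1.2305026  -0.65780073  1.06762095] -0.023070186332056566 0.9955187074829932
[[0.69, 0.72, 0.01], [0.52, -0.49, -0.7], [-0.5, 0.5, -0.71]]
top [0.18114131 0.01443521 1.62684723] 0.04573078486838968 0.9958843537414966
[[0.09, -1.0, 0.01], [-0.97, -0.09, -0.23], [0.23, 0.02, -0.97]]
{'time_s': 0.1, 'q': array([ 1.11572601e+00,  1.81499581e-01,  1.60789921e+00, -1.55712493e-05,
        1.35378564e+00, -2.06293571e-01]), 'dq': array([ 0.00122038, -0.00180651, -0.00126814, -0.00017469, -0.00026652,
       -0.00040742]), 'joint_efforts': array([-1.20319683e-04, -4.45875478e+01, -3.52238560e+01, -3.74088186e-04,
        4.12447873e-03, -3.08349092e-05]), 'eef_pos': array([0.14145838, 0.55710073, 0.40385981]), 'eef_rot': array([-2.51224819e-04,  1.24066148e-01,  9.92273630e-01, -7.55233789e-04]), 'wrist_force': array([ 0.24277382, -0.04054009, -0.13054811]), 'torque': array([-0.04294125, -0.00607964, -0.01945375]), 'opening': 1.0031404007372142}
```

View pics/a_scene.png

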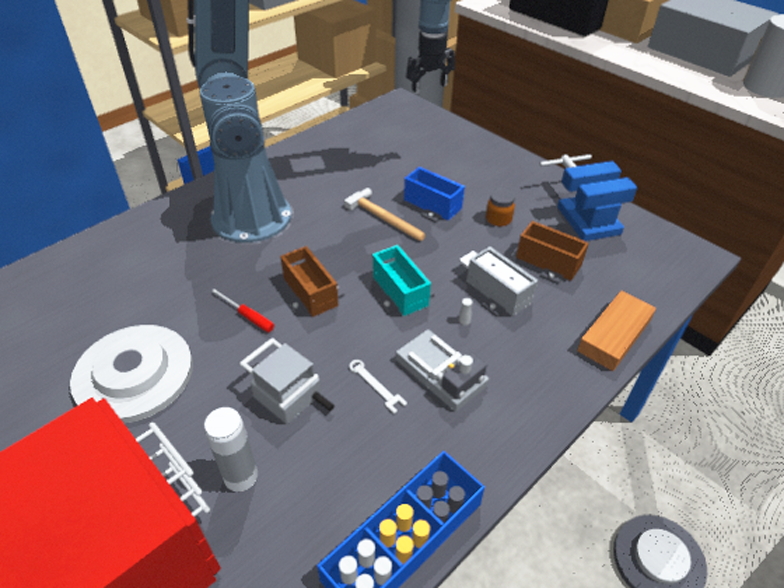

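View pics/a_top.png

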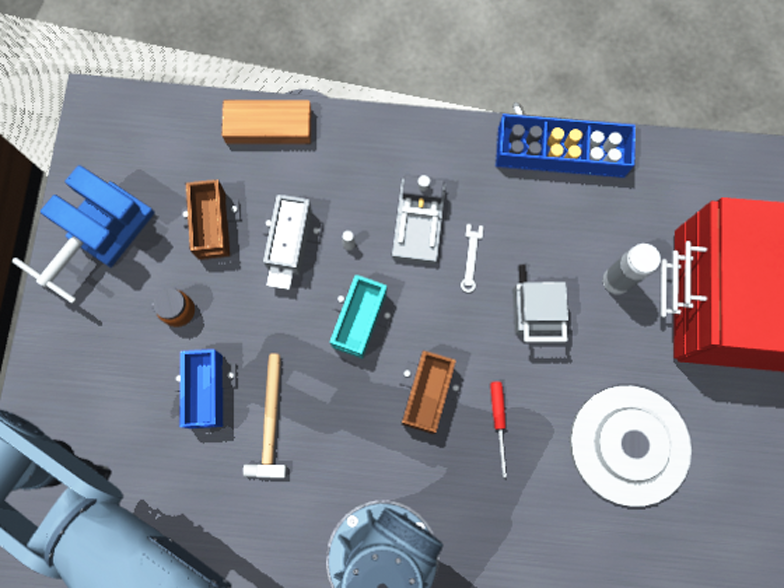

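The scene view and top view (1.4x) agree. Candidates for the magazine in the top view are the grey one with plates at (287,240), with its plate sticking out at (280,279), and the look-alikes: brown (207,218), turquoise (358,315), blue (200,388) and brown (430,390). I choose the grey one. The machine is at (418,220), with its bed front at (415,260). The control box is at (545,310), with its handle at (546,335).

```bash
cat > m.py <<'E'
from h import *
T=load('top','a');S=load('scene','a');CT,CS=cloud(T),cloud(S)
def box(px): return onplane(T,np.array(px)/1.4,0.04)[0][:2]
P=np.r_[CT.reshape(-1,3),CS.reshape(-1,3)];P=P[np.isfinite(P).all(1)]
src=np.r_[np.zeros(CT.shape[0]*CT.shape[1]),np.ones(CS.shape[0]*CS.shape[1])][np.r_[np.isfinite(CT).all(2).ravel(),np.isfinite(CS).all(2).ravel()]]
def rect(name,ctr,r,z0,z1):
    for s,n in((0,'top'),(1,'scene')):
        m=(src==s)&(np.hypot(*(P[:,:2]-ctr).T)<r)&(P[:,2]>z0)&(P[:,2]<z1)
        q=P[m]
        if len(q)<10: print(name,n,len(q));continue
        (c,wh,a)=cv2.minAreaRect(q[:,:2].astype(np.float32))
        print(name,n,len(q),'c',np.round(c,4),'wh',np.round(wh,4),'ang',round(a,1),'zmed',round(np.median(q[:,2]),4))
mag,mac,con=box((287,240)),box((418,220)),box((545,310))
print(mag,mac,con)
rect('bench',box((320,260)),.02,-.02,.02)
rect('mag rim',mag,.11,.072,.09)
rect('mag all',mag,.13,.055,.09)
rect('plate end',box((280,279)),.04,.033,.047)
rect('bed',box((415,245)),.045,.025,.035)
rect('cheeks/stop',mac,.09,.037,.052)
rect('head',mac+[.08,0],.09,.07,.2)
rect('box top',con,.1,.045,.06)
rect('hood',con,.1,.093,.12)
rect('bar',box((546,335)),.06,.07,.092)
E
python3 m.py
python3 - <<'E'
from h import *
T=load('top','a')['pixels'];S=load('scene','a')['pixels']
A=cv2.resize(T[120:215,180:320],(700,475),interpolation=cv2.INTER_CUBIC)
save(A,'crop1.png')
B=cv2.resize(T[180:255,355:425],(400,428),interpolation=cv2.INTER_CUBIC)
save(B,'crop2.png')
E
```

```text
[0.65399766 0.274361  ] [ 0.72865175 -0.01236014] [ 0.54904643 -0.30555921]
bench top 119 c [0.6146 0.1962] wh [0.0371 0.0356] ang 4.2 zmed 0.0001
bench scene 65 c [0.6155 0.1963] wh [0.0361 0.0353] ang 80.7 zmed -0.0008
mag rim top 592 c [0.6638 0.2741] wh [0.0739 0.1585] ang 85.8 zmed 0.0763
mag rim scene 331 c [0.667  0.2716] wh [0.079  0.1607] ang 85.2 zmed 0.0761
mag all top 1255 c [0.66   0.2278] wh [0.1665 0.159 ] ang 85.6 zmed 0.0716
mag all scene 923 c [0.654  0.2785] wh [0.1637 0.2195] ang 44.0 zmed 0.0699
plate end top 229 c [0.5658 0.2807] wh [0.0621 0.0441] ang 85.2 zmed 0.0396
plate end scene 57 c [0.5557 0.2753] wh [0.0278 0.0575] ang 13.7 zmed 0.0385
bed top 379 c [ 0.6768 -0.0117] wh [0.0892 0.0734] ang 82.4 zmed 0.0297
bed scene 364 c [ 0.678  -0.0126] wh [0.0853 0.0691] ang 89.3 zmed 0.0291
cheeks/stop top 360 c [ 0.71   -0.0081] wh [0.088  0.1347] ang 88.1 zmed 0.044
cheeks/stop scene 303 c [ 0.7391 -0.0173] wh [0.0847 0.1339] ang 85.9 zmed 0.0429
head top 372 c [ 0.794 -0.014] wh [0.0892 0.0468] ang 88.2 zmed 0.0761
head scene 398 c [ 0.7995 -0.0186] wh [0.0921 0.0453] ang 88.6 zmed 0.0748
box top top 197 c [ 0.5517 -0.2879] wh [0.1049 0.0909] ang 6.0 zmed 0.0543
box top scene 455 c [ 0.5578 -0.2934] wh [0.1079 0.0991] ang 5.5 zmed 0.054
hood top 871 c [ 0.5322 -0.2944] wh [0.1256 0.0904] ang 5.3 zmed 0.1021
hood scene 788 c [ 0.557  -0.2917] wh [0.0854 0.0923] ang 6.0 zmed 0.1007
bar top 197 c [ 0.4925 -0.2991] wh [0.0454 0.0898] ang 5.7 zmed 0.0867
bar scene 187 c [ 0.5084 -0.2978] wh [0.0667 0.0914] ang 7.3 zmed 0.0857
```

View pics/crop1.png

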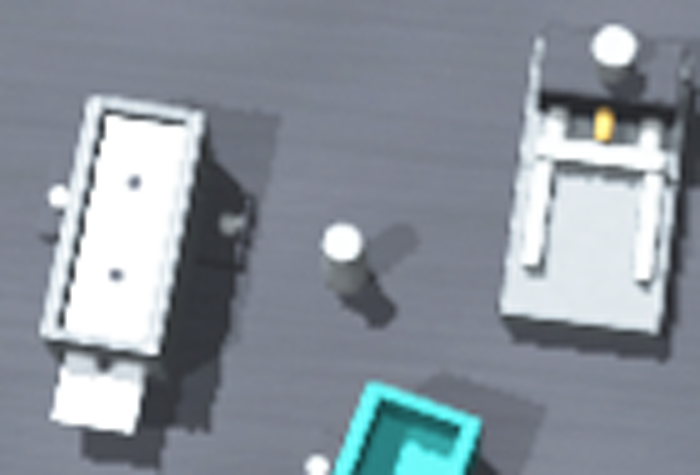

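```bash
cat > m2.py <<'E'
from m import *
print('-----')
f=lambda L:np.array(L)/5+[180,120]
def show(n,px,z): 
    w=onplane(T,px,z)[:,:2]; print(n,w.round(4).tolist()); return w
w=show('plate end cl(near) r(near) gateR gateL',f([(55,420),(135,435),(145,372),(65,355)]),.04)
print('near mid',(w[0]+w[1])/2,'yaw side',np.degrees(np.arctan2(*(w[3]-w[0])[::-1])),np.degrees(np.arctan2(*(w[2]-w[1])[::-1])),'perp',np.degrees(np.arctan2(*(w[0]-w[1])[::-1]))-90)
w=show('rim nl nr br bl',f([(43,337),(160,357),(205,108),(90,97)]),.078)
print('c',w.mean(0),'yaw',[np.degrees(np.arctan2(*d[::-1])) for d in(w[3]-w[0],w[2]-w[1])],np.linalg.norm(w[3]-w[0]),np.linalg.norm(w[1]-w[0]))
w=show('bed front l r',f([(500,316),(662,334)]),.03);print(w.mean(0),np.linalg.norm(w[0]-w[1]),np.degrees(np.arctan2(*(w[0]-w[1])[::-1]))-90)
w=show('cheek near ends outer-l outer-r',f([(523,264),(657,282)]),.042);print(w.mean(0),np.linalg.norm(w[0]-w[1]))
# robust depth based: strips
def fit(name,ctr,yaw,xr,yr,z0,z1,s):
    c,sn=np.cos(yaw),np.sin(yaw);d=P[:,:2]-ctr;L=np.c_[c*d[:,0]+sn*d[:,1],-sn*d[:,0]+c*d[:,1]]
    m=(src==s)&(L[:,0]>xr[0])&(L[:,0]<xr[1])&(L[:,1]>yr[0])&(L[:,1]<yr[1])&(P[:,2]>z0)&(P[:,2]<z1)
    q=L[m]; print(name,s,m.sum(),'x',np.percentile(q[:,0],[0,3,97,100]).round(4),'y',np.percentile(q[:,1],[0,3,97,100]).round(4))
for s in(0,1):
    fit('mag rim',(.6645,.273),np.radians(-4.5),(-.12,.1),(-.06,.06),.073,.085,s)
    fit('plate end',(.6645,.273),np.radians(-4.5),(-.16,-.083),(-.06,.06),.036,.045,s)
    fit('cheeks',(.71,-.012),np.radians(-2),(-.1,.02),(-.045,.045),.0395,.045,s)
    fit('stop',(.71,-.012),np.radians(-2),(.0,.09),(-.045,.045),.046,.051,s)
    fit('bed',(.71,-.012),np.radians(-2),(-.1,.1),(-.025,.025),.025,.034,s)
    fit('head',(.71,-.012),np.radians(-2),(.05,.2),(-.06,.06),.07,.08,s)
    fit('bar',(.552,-.293),np.radians(5.5),(-.12,-.045),(-.09,.09),.075,.095,s)
    fit('hood',(.552,-.293),np.radians(5.5),(-.045,.1),(-.09,.09),.098,.106,s)
    fit('boxtop',(.552,-.293),np.radians(5.5),(-.1,.1),(-.09,.09),.05,.06,s)
E
python3 m2.py | sed '1,/-----/d'
```

```text
plate end cl(near) r(near) gateR gateL [[0.5461, 0.3042], [0.5413, 0.2542], [0.5816, 0.2529], [0.5877, 0.3034]]
near mid [0.54367311 0.27915978] yaw side -1.057313178371968 -1.7231936520321358 perp -5.439490599797452
rim nl nr br bl [[0.5879, 0.3111], [0.5822, 0.2394], [0.7428, 0.2309], [0.7431, 0.3023]]
c [0.66398954 0.27091632] yaw [np.float64(-3.2632732550664842), np.float64(-3.0185977598950373)] 0.15544769104218367 0.07195129909235153
bed front l r [[0.6412, 0.0381], [0.6392, -0.0637]]
[ 0.64019274 -0.01282898] 0.10186129466681058 -1.141794015280368
cheek near ends outer-l outer-r [[0.6727, 0.0267], [0.6689, -0.0574]]
[ 0.67081298 -0.01534561] 0.084238906157826
mag rim 0 502 x [-0.08   -0.078   0.0752  0.0785] y [-0.0363 -0.0342  0.0361  0.038 ]
plate end 0 160 x [-0.1211 -0.1195 -0.0839 -0.083 ] y [-0.0247 -0.0221  0.0235  0.0265]
cheeks 0 72 x [-0.0563 -0.0514  0.0192  0.02  ] y [-0.039  -0.0388  0.0397  0.0404]
stop 0 101 x [0.0009 0.0107 0.0662 0.0672] y [-0.0366 -0.0355  0.0396  0.0429]
bed 0 412 x [-0.0699 -0.0663  0.0625  0.0674] y [-0.0249 -0.023   0.0234  0.0249]
head 0 
[... 367 characters left out ...]
831] y [-0.0408 -0.0387  0.0345  0.0383]
plate end 1 49 x [-0.1188 -0.1176 -0.0918 -0.0899] y [-0.0303 -0.0269  0.021   0.0219]
cheeks 1 81 x [-0.0363 -0.0346  0.0178  0.0188] y [-0.0437 -0.0429  0.0367  0.0379]
stop 1 62 x [0.0266 0.0349 0.0553 0.0838] y [-0.0447 -0.0407  0.0347  0.0364]
bed 1 373 x [-0.0669 -0.0627  0.0236  0.0459] y [-0.0246 -0.0236  0.0239  0.0249]
head 1 306 x [0.0671 0.0693 0.1109 0.1127] y [-0.0493 -0.0463  0.0388  0.0425]
bar 1 155 x [-0.0776 -0.076  -0.0498 -0.0452] y [-0.0446 -0.0429  0.0434  0.0444]
hood 1 704 x [-0.0365 -0.0328  0.0443  0.0478] y [-0.0455 -0.0429  0.0415  0.0468]
boxtop 1 390 x [-0.0482 -0.0302  0.0564  0.0597] y [-0.0505 -0.0489  0.0428  0.0487]
```

```bash
cat > plan.py <<'E'
import sys,numpy as np
from scipy.spatial.transform import Rotation as R, Slerp
from bench import ctrl
def pose():
    o=ctrl.get_obs();q=o['eef_rot'];return o,np.array(o['eef_pos']),R.from_quat([q[1],q[2],q[3],q[0]])
def tool(yaw,tilt=0):
    """tool down; tool x=-(direction yaw), tool y = yaw+90; tilt about tool y (deg)"""
    y=np.radians(yaw);M=np.c_[[-np.cos(y),-np.sin(y),0],[-np.sin(y),np.cos(y),0],[0,0,-1]]
    return R.from_matrix(M)*R.from_euler('y',tilt,degrees=True)
def rows(p0,r0,p1,r1,n,g,digits=2):
    s=Slerp([0,1],R.concatenate([r0,r1]));out=[];p,r=p0,r0
    for k in range(1,n+1):
        pk=p0+(p1-p0)*k/n;rk=s(k/n)
        d=np.round(r.inv().apply(pk-p)/.05,digits);w=np.round((r.inv()*rk).as_rotvec(degrees=True)/8,digits)
        out.append([*d.tolist(),*w.tolist(),g]);p=p+r.apply(d*.05);r=r*R.from_rotvec(w*8,degrees=True)
    print(str(out).replace(' ','').replace('-0.0,','0,').replace('0.0,','0,'));return p,r
def report():
    o,p,r=pose();M=r.as_matrix();print('t',round(o['time_s'],2),'p',p.round(4),'yaw',np.degrees(np.arctan2(-M[0,1],M[1,1])).round(2),'z',M[:,2].round(3),'F',np.round(o['wrist_force'],1),'open',round(o['opening'],3))
E
python3 - <<'E'
from plan import *
report();o,p,r=pose()
print(rows(p,r,np.array([.5653,.2803,.30]),tool(-4.5),14,0)[0])
E
```

```text
t 0.1 p [0.1415 0.5571 0.4039] yaw -14.25 z [-0.001 -0.001 -1.   ] F [ 0.2 -0.  -0.1] open 1.003
[[-0.68,-0.23,0.15,0,0,-0.09,0],[-0.69,-0.25,0.15,0,0,-0.08,0],[-0.67,-0.25,0.15,0,0,-0.09,0],[-0.68,-0.26,0.14,0,0,-0.09,0],[-0.67,-0.26,0.15,0,0,-0.09,0],[-0.67,-0.28,0.15,0,0,-0.08,0],[-0.67,-0.28,0.15,-0.01,0,-0.09,0],[-0.66,-0.29,0.15,0,0,-0.09,0],[-0.66,-0.3,0.15,0,0,-0.08,0],[-0.65,-0.31,0.14,0,0,-0.09,0],[-0.65,-0.31,0.15,0,0,-0.09,0],[-0.65,-0.33,0.15,0,0,-0.09,0],[-0.64,-0.33,0.15,0,0,-0.08,0],[-0.64,-0.34,0.15,0,0,-0.09,0]]
[0.56531044 0.28021658 0.29982612]
```

>>> drive_tool([
  [[-0.68, -0.23, 0.15, 0, 0, -0.09, 0], [-0.69, -0.25, 0.15, 0, 0, -0.08, 0], [-0.67, -0.25, 0.15, 0, 0, -0.09, 0], [-0.68, -0.26, 0.14, 0, 0, -0.09, 0], [-0.67, -0.26, 0.15, 0, 0, -0.09, 0], [-0.67, -0.28, 0.15, 0, 0, -0.08, 0], [-0.67, -0.28, 0.15, 0, 0, -0.09, 0], [-0.66, -0.29, 0.15, 0, 0, -0.09, 0], [-0.66, -0.3, 0.15, 0, 0, -0.08, 0], [-0.65, -0.31, 0.14, 0, 0, -0.09, 0]],
])

```text
time_s: 1.1
eef_pos: [0.4453, 0.3585, 0.3299]
eef_rot: [-0.0, 0.063, 0.998, -0.0]
wrist_force: [0.6, 0.1, 0.3]
opening: 0.999
```

>>> drive_tool([
  [[-0.65, -0.31, 0.15, 0, 0, -0.09, 0], [-0.65, -0.33, 0.15, 0, 0, -0.09, 0], [-0.64, -0.33, 0.15, 0, 0, -0.08, 0], [-0.64, -0.34, 0.15, 0, 0, -0.09, 0], [0, 0, 0, 0, 0, 0, 0]],
])

```text
time_s: 1.6
eef_pos: [0.5682, 0.2774, 0.2991]
eef_rot: [-0.0, 0.041, 0.999, -0.001]
wrist_force: [0.8, -0.0, 0.4]
opening: 0.997
```

Run:
```python
from plan import *; from h import *
report()
S=grab('scene','b');o,p,r=pose()
tips=[p+r.apply([0,s*.0425,.16]) for s in(-1,1)]
print(proj(S,tips), proj(S,[[.5653,.2803,.04]]))
x,y=proj(S,[[.5653,.2803,.06]])[0].astype(int)
save(S['pixels'][y-50:y+50,x-65:x+65],'b.png',5)
print(x-65,y-50)
```

```text
t 1.6 p [0.5682 0.2774 0.2991] yaw -4.72 z [-0.001 -0.001 -1.   ] F [ 0.8 -0.   0.4] open 0.997
[[330.11491923 167.28273809]
 [348.08642838 157.25968872]] [[336.17829274 183.68728868]]
271 129
```

View pics/b.png

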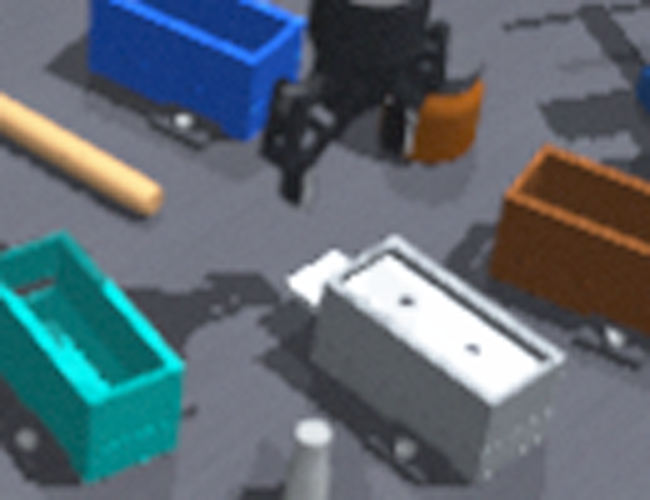

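The gripper hangs above at crop (340,100) and the plate end sticks out at crop (318,278). The tips sit at (330,168) in the full picture, as projected. Next I check the near edge by ray and plan the descent.

Run:
```python
from plan import *; from h import *
report()
S=load('scene','b')
w=onplane(S,np.array([(288,282),(336,251)])/5+[271,129],.04);print(w,w.mean(0),np.linalg.norm(w[0]-w[1]))
o,p,r=pose()
rows(p,r,np.array([.566,.2795,.189]),tool(-4.5),6,0)
```

```text
t 1.65 p [0.5667 0.2788 0.2993] yaw -4.68 z [-0.002 -0.001 -1.   ] F [-0.7  0.6  0.5] open 1.003
[[0.55289541 0.25403797 0.04      ]
 [0.55468424 0.30364505 0.04      ]] [0.55378983 0.27884151 0.04      ] 0.04963932331801687
[[0,0,0.37,0,0,0,0],[0,0.01,0.37,0,0,-0.01,0],[0.01,0,0.36,0,-0.01,0,0],[0,0,0.37,0,0,-0.01,0],[0,0,0.37,0,0,0,0],[0,0.01,0.37,-0.01,0,0,0]]
```

>>> drive_tool([
  [[0, 0, 0.37, 0, 0, 0, 0], [0, 0, 0.37, 0, 0, 0, 0], [0, 0, 0.37, 0, 0, 0, 0], [0, 0, 0.37, 0, 0, 0, 0], [0, 0, 0.37, 0, 0, 0, 0], [0, 0, 0.37, 0, 0, 0, 0], [0, 0, 0, 0, 0, 0, 0], [0, 0, 0, 0, 0, 0, 0]],
])

```text
time_s: 2.45
eef_pos: [0.5648, 0.2811, 0.1897]
eef_rot: [-0.001, 0.039, 0.999, -0.0]
wrist_force: [-0.4, 0.2, 1.0]
opening: 1.002
```

Run:
```python
from plan import *; from h import *
report()
S=grab('scene','c');T=grab('top','c')
x,y=proj(S,[[.5653,.2803,.06]])[0].astype(int)
A=cv2.resize(S['pixels'][y-35:y+35,x-40:x+40],(400,350),interpolation=3)
x,y=proj(T,[[.5653,.2803,.06]])[0].astype(int)
B=cv2.resize(T['pixels'][y-35:y+35,x-40:x+40],(400,350),interpolation=3)
save(np.hstack([A,B]),'c.png')
```

```text
t 2.45 p [0.5648 0.2811 0.1897] yaw -4.45 z [-0.001 -0.    -1.   ] F [-0.4  0.2  1. ] open 1.002
```

View pics/c.png

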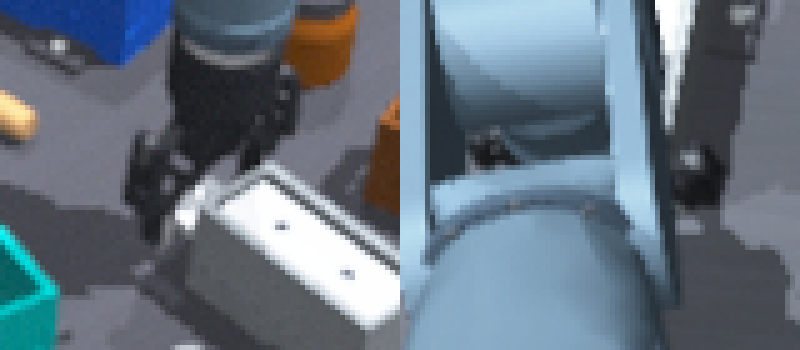

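The fingers straddle the plate end (left half, (185,205)) without touching the magazine, so I close them.

>>> drive_tool([
  [[0, 0, 0, 0, 0, 0, 120], [0, 0, 0, 0, 0, 0, 255], [0, 0, 0, 0, 0, 0, 255], [0, 0, 0, 0, 0, 0, 255], [0, 0, 0, 0, 0, 0, 255], [0, 0, 0, 0, 0, 0, 255], [0, 0, 0, 0, 0, 0, 255], [0, 0, 0, 0, 0, 0, 255]],
])

```text
time_s: 3.35
eef_pos: [0.5659, 0.2807, 0.191]
eef_rot: [0.001, 0.039, 0.999, 0.0]
wrist_force: [-1.2, 0.7, 5.4]
opening: 0.57
```

Run:
```python
from plan import *
report()
o,p,r=pose();d=np.array([-np.cos(np.radians(4.5)),np.sin(np.radians(4.5)),0])
rows(p,r,p+.15*d,r,10,255)
```

```text
t 3.35 p [0.5659 0.2807 0.191 ] yaw -4.5 z [ 0.001  0.001 -1.   ] F [-1.2  0.7  5.4] open 0.57
[[0.3,0,0,0,0,0,255],[0.3,0,0,0,0,0,255],[0.3,0,0,0,0,0,255],[0.3,0,0,0,0,0,255],[0.3,0,0,0,0,0,255],[0.3,0,0,0,0,0,255],[0.3,0,0,0,0,0,255],[0.3,0,0,0,0,0,255],[0.3,0,0,0,0,0,255],[0.3,0,0,0,0,0,255]]
```

>>> drive_tool([
  [[0.1, 0, 0, 0, 0, 0, 255], [0.2, 0, 0, 0, 0, 0, 255], [0.3, 0, 0, 0, 0, 0, 255], [0.3, 0, 0, 0, 0, 0, 255], [0.3, 0, 0, 0, 0, 0, 255], [0.3, 0, 0, 0, 0, 0, 255], [0.3, 0, 0, 0, 0, 0, 255], [0.3, 0, 0, 0, 0, 0, 255], [0.3, 0, 0, 0, 0, 0, 255], [0.3, 0, 0, 0, 0, 0, 255]],
])

```text
time_s: 4.35
eef_pos: [0.4296, 0.2909, 0.1894]
eef_rot: [-0.001, 0.039, 0.999, -0.0]
wrist_force: [-0.2, 0.4, -2.0]
opening: 0.568
```

>>> drive_tool([
  [[0.3, 0, 0, 0, 0, 0, 255], [0.2, 0, 0, 0, 0, 0, 255], [0, 0, 0, 0, 0, 0, 255], [0, 0, 0, 0, 0, 0, 255]],
])

```text
time_s: 4.75
eef_pos: [0.406, 0.2931, 0.1898]
eef_rot: [0.0, 0.039, 0.999, 0.0]
wrist_force: [0.2, 0.6, -1.1]
opening: 0.572
```

Run:
```python
from plan import *; from h import *
report(); S=grab('scene','d');T=grab('top','d'); o,p,r=pose()
A=S['pixels'][100:260,220:400]
x,y=proj(T,[[.55,.28,.06]])[0].astype(int)
B=T['pixels'][y-80:y+80,x-90:x+90]
save(np.hstack([A,B]),'d.png',2.2)
```

```text
t 4.75 p [0.406  0.2931 0.1898] yaw -4.48 z [ 0.  0. -1.] F [ 0.2  0.6 -1.1] open 0.572
```

View pics/d.png

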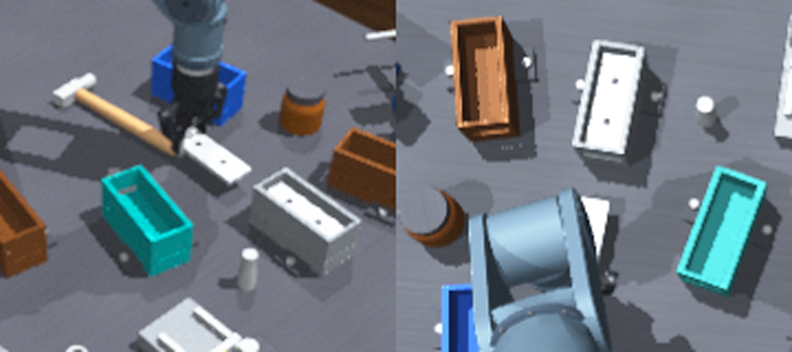

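The plate is out and held level (left half, (215,158)), and three plates remain in the magazine. Next I lift and measure the plate in the hand.

>>> drive_tool([
  [[0, 0, -0.2, 0, 0, 0, 255], [0, 0, -0.4, 0, 0, 0, 255], [0, 0, -0.5, 0, 0, 0, 255], [0, 0, -0.5, 0, 0, 0, 255], [0, 0, -0.5, 0, 0, 0, 255], [0, 0, -0.4, 0, 0, 0, 255], [0, 0, -0.2, 0, 0, 0, 255], [0, 0, 0, 0, 0, 0, 255]],
])

```text
time_s: 5.65
eef_pos: [0.4067, 0.2932, 0.3265]
eef_rot: [0.002, 0.039, 0.999, 0.001]
wrist_force: [0.5, 0.3, -2.4]
opening: 0.569
```

```bash
cat > inhand.py <<'E'
from plan import *; from h import *
def inhand(tag):
    o,p,r=pose()
    for n in('scene','top'):
        c=grab(n,tag);C=cloud(c).reshape(-1,3);q=r.inv().apply(C-p)
        m=(q[:,0]<-.035)&(q[:,0]>-.15)&(abs(q[:,1])<.05)&(abs(q[:,2]-.155)<.02); a=q[m]
        if len(a)<20: print(n,len(a));continue
        top=a[a[:,2]<np.median(a[:,2])+.004]
        k=np.polyfit(top[:,0],top[:,2],1);(cc,wh,ang)=cv2.minAreaRect(top[:,:2].astype(np.float32))
        print(n,len(a),'x',np.percentile(a[:,0],[0,2]).round(4),'y',np.percentile(top[:,1],[2,98]).round(4),'z(top) med',np.median(top[:,2]).round(4),'slope',k[0].round(3),'wh',np.round(wh,4),'ang',round(ang,1))
if __name__=='__main__':
    report();inhand('e');o,p,r=pose()
    # machine origin est (.672,-.0115) yaw -1.7
    y=np.radians(-1.7);g=np.array([.672,-.0115])+(-.048-.03)*np.array([np.cos(y),np.sin(y)])
    print(g);rows(p,r,np.array([*g,.30]),tool(-1.7),10,255)
E
python3 inhand.py
```

```text
t 5.65 p [0.4067 0.2932 0.3265] yaw -4.51 z [ 0.003  0.001 -1.   ] F [ 0.5  0.3 -2.4] open 0.569
scene 269 x [-0.1249 -0.1228] y [-0.029   0.0206] z(top) med 0.1552 slope -0.009 wh [0.0543 0.0911] ang 85.8
top 215 x [-0.1192 -0.1169] y [-0.024   0.0129] z(top) med 0.1529 slope -0.023 wh [0.0341 0.0908] ang 65.1
[ 0.59403433 -0.00918603]
[[-0.42,-0.57,0.05,0,0,-0.04,255],[-0.42,-0.58,0.05,0,0,-0.03,255],[-0.42,-0.57,0.04,0,0,-0.04,255],[-0.41,-0.58,0.05,0,0,-0.03,255],[-0.42,-0.58,0.05,0,0,-0.04,255],[-0.4,-0.59,0.05,0,0,-0.03,255],[-0.41,-0.58,0.05,0,0,-0.04,255],[-0.4,-0.59,0.05,0,0,-0.03,255],[-0.4,-0.59,0.04,0,0,-0.04,255],[-0.4,-0.59,0.05,0,-0.01,-0.03,255]]
```

>>> drive_tool([
  [[-0.2, -0.28, 0.03, 0, 0, -0.02, 255], [-0.4, -0.55, 0.05, 0, 0, -0.04, 255], [-0.42, -0.58, 0.05, 0, 0, -0.04, 255], [-0.42, -0.58, 0.05, 0, 0, -0.04, 255], [-0.42, -0.58, 0.05, 0, 0, -0.04, 255], [-0.4, -0.58, 0.05, 0, 0, -0.04, 255], [-0.4, -0.59, 0.05, 0, 0, -0.04, 255], [-0.4, -0.59, 0.05, 0, 0, -0.03, 255], [-0.4, -0.59, 0.05, 0, 0, -0.03, 255], [-0.4, -0.59, 0.05, 0, 0, -0.03, 255]],
])

```text
time_s: 6.75
eef_pos: [0.5836, 0.006, 0.2986]
eef_rot: [-0.002, 0.015, 1.0, 0.0]
wrist_force: [1.0, 1.4, -1.0]
opening: 0.57
```

>>> drive_tool([
  [[-0.2, -0.3, 0, 0, 0, 0, 255], [0, 0, 0.3, 0, 0, 0, 255], [0, 0, 0.5, 0, 0, 0, 255], [0, 0, 0.5, 0, 0, 0, 255], [0, 0, 0.3, 0, 0, 0, 255], [0, 0, 0, 0, 0, 0, 255]],
])

```text
time_s: 7.35
eef_pos: [0.591, -0.0066, 0.2171]
eef_rot: [-0.003, 0.014, 1.0, 0.001]
wrist_force: [0.0, -0.5, -0.6]
opening: 0.568
```

Run:
```python
from inhand import *
report();inhand('f')
S=load('scene','f');T=load('top','f')
x,y=proj(S,[[.68,-.01,.06]])[0].astype(int);A=cv2.resize(S['pixels'][y-40:y+40,x-40:x+40],(400,400),interpolation=3);print(x-40,y-40)
x,y=proj(T,[[.68,-.01,.06]])[0].astype(int);B=cv2.resize(T['pixels'][y-40:y+40,x-40:x+40],(400,400),interpolation=3);print(x-40,y-40)
save(np.hstack([A,B]),'f.png')
```

```text
t 7.35 p [ 0.591  -0.0066  0.2171] yaw -1.64 z [-0.007  0.002 -1.   ] F [ 0.  -0.5 -0.6] open 0.568
scene 448 x [-0.1492 -0.1402] y [-0.0266  0.0228] z(top) med 0.1524 slope -0.007 wh [0.0518 0.0849] ang 88.5
top 0
262 201
256 129
```

View pics/f.png

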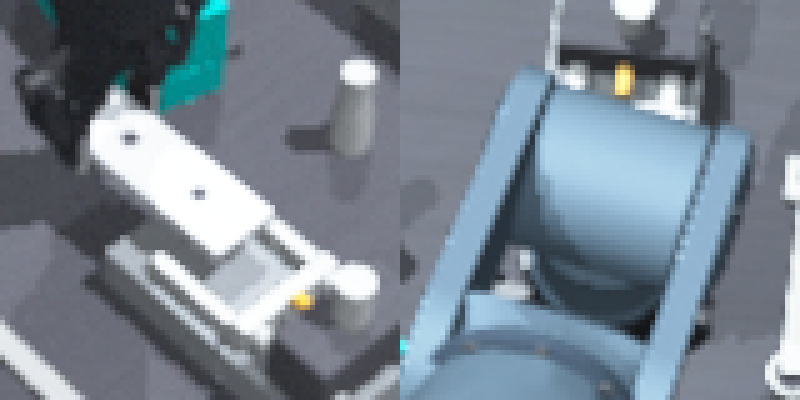

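```bash
cat > rel.py <<'E'
from inhand import *
import sys
c=load('scene',sys.argv[1]);C=cloud(c).reshape(-1,3);C=C[np.isfinite(C).all(1)]
O=np.array([.672,-.0115]);y=np.radians(-1.7);e=np.array([np.cos(y),np.sin(y)]);n=np.array([-e[1],e[0]])
L=np.c_[(C[:,:2]-O)@e,(C[:,:2]-O)@n,C[:,2]]
near=(abs(L[:,1])<.08)&(L[:,0]>-.12)&(L[:,0]<.2)
L=L[near]
def pr(nm,m):
    a=L[m];print(nm,len(a),'x',np.percentile(a[:,0],[2,98]).round(4),'y',np.percentile(a[:,1],[2,98]).round(4),'z',np.median(a[:,2]).round(4)) if len(a) else print(nm,0)
zt=float(sys.argv[2])
for a in np.arange(-.08,.03,.02): pr('plate %.2f'%a,(abs(L[:,2]-zt)<.004)&(L[:,0]>a)&(L[:,0]<a+.02)&(abs(L[:,1])<.035))
for s in(-1,1): pr('cheek',(abs(L[:,2]-.042)<.003)&(L[:,1]*s>.015)&(L[:,0]>0)&(L[:,0]<.065))
pr('body',(abs(L[:,2]-.030)<.003)&(L[:,0]>-.05)&(L[:,0]<.07))
pr('stop',(abs(L[:,2]-.048)<.002)&(L[:,0]>.05)&(L[:,0]<.1)&(abs(L[:,1])<.045))
pr('head',(L[:,2]>.06)&(L[:,2]<.1)&(L[:,0]>.09)&(L[:,0]<.17)&(abs(L[:,1])<.06))
E
python3 rel.py f .066
```

```text
plate -0.08 79 x [-0.0789 -0.0601] y [-0.0322  0.0274] z 0.0653
plate -0.06 67 x [-0.0596 -0.0404] y [-0.0226  0.0256] z 0.0649
plate -0.04 68 x [-0.0394 -0.0207] y [-0.0216  0.0244] z 0.0645
plate -0.02 67 x [-0.0196 -0.0014] y [-0.0234  0.0257] z 0.0648
plate 0.00 71 x [0.0002 0.0195] y [-0.0227  0.0236] z 0.0642
plate 0.02 69 x [0.0203 0.0381] y [-0.0222  0.0254] z 0.0641
cheek 49 x [0.0045 0.0638] y [-0.0423 -0.0316] z 0.0414
cheek 24 x [0.0319 0.0641] y [0.0278 0.0376] z 0.0412
body 330 x [-0.0252  0.064 ] y [-0.0522  0.0297] z 0.0296
stop 72 x [0.0725 0.0936] y [-0.0386  0.0338] z 0.0476
head 416 x [0.1067 0.15  ] y [-0.047  0.039] z 0.0737
```

The plate hovers over the bed (left half, (180,180)), parallel to it but about 4 mm too far to the left of the cheeks' middle. I correct that and lower.

Run:
```python
from plan import *
o,p,r=pose();report()
rows(p,r,np.array([.5909,-.0103,.1935]),tool(-1.7),5,255)
```

```text
t 7.45 p [ 0.5929 -0.0073  0.2205] yaw -1.65 z [-0.001  0.    -1.   ] F [ 0.5  0.7 -0.7] open 0.569
[[0.01,-0.01,0.11,0,0,0,255],[0.01,-0.01,0.11,0,0,0,255],[0,-0.02,0.1,0,0,0,255],[0.01,-0.01,0.11,0,0,0,255],[0.01,-0.01,0.11,0,-0.01,0.01,255]]
```

>>> drive_tool([
  [[0, -0.01, 0.11, 0, 0, 0, 255], [0, -0.01, 0.11, 0, 0, 0, 255], [0, -0.02, 0.11, 0, 0, 0, 255], [0, -0.01, 0.1, 0, 0, 0, 255], [0, -0.01, 0.1, 0, 0, 0, 255], [0, 0, 0, 0, 0, 0, 255], [0, 0, 0, 0, 0, 0, 255]],
])

```text
time_s: 8.15
eef_pos: [0.593, -0.011, 0.194]
eef_rot: [-0.0, 0.015, 1.0, 0.0]
wrist_force: [0.6, -1.0, -1.2]
opening: 0.572
```

```bash
python3 - <<'E'
from inhand import *
report();inhand('g');report()
E
python3 rel.py g .042
```

```text
t 8.15 p [ 0.593 -0.011  0.194] yaw -1.7 z [-0.  0. -1.] F [ 0.6 -1.  -1.2] open 0.572
scene 889 x [-0.1497 -0.1443] y [-0.0399  0.0385] z(top) med 0.1528 slope -0.014 wh [0.0903 0.1132] ang 89.6
top 16
t 8.25 p [ 0.5932 -0.011   0.1944] yaw -1.7 z [ 0. -0. -1.] F [-0.5  0.1 -1.8] open 0.571
plate -0.08 72 x [-0.0794 -0.061 ] y [-0.0329  0.0276] z 0.0422
plate -0.06 77 x [-0.0597 -0.0413] y [-0.0289  0.0189] z 0.0419
plate -0.04 79 x [-0.0397 -0.0202] y [-0.0294  0.0204] z 0.0419
plate -0.02 81 x [-0.0195 -0.0006] y [-0.0275  0.0218] z 0.0416
plate 0.00 88 x [0.0008 0.0197] y [-0.034   0.0333] z 0.0418
plate 0.02 101 x [0.0205 0.0397] y [-0.034   0.0334] z 0.0414
cheek 85 x [0.003  0.0639] y [-0.0432 -0.0158] z 0.0409
cheek 66 x [0.0019 0.0631] y [0.0153 0.0377] z 0.0416
body 259 x [-0.0253  0.0655] y [-0.0514  0.0461] z 0.0294
stop 66 x [0.0727 0.0899] y [-0.0393  0.0325] z 0.0477
head 415 x [0.1063 0.1495] y [-0.0475  0.0386] z 0.0736
```

>>> drive_tool([
  [[0, 0.02, 0.02, 0, 0, 0, 255], [0, 0, 0.02, 0, 0, 0, 255], [0, 0, 0.01, 0, 0, 0, 255], [0, 0, 0, 0, 0, 0, 255], [0, 0, 0, 0, 0, 0, 255]],
])

```text
time_s: 8.75
eef_pos: [0.593, -0.0099, 0.1917]
eef_rot: [-0.0, 0.015, 1.0, -0.0]
wrist_force: [-0.3, -0.1, -1.5]
opening: 0.568
```

>>> drive_tool([
  [[0, 0, 0.01, 0, 0, 0, 255], [0, 0, 0.01, 0, 0, 0, 255], [0, 0, 0, 0, 0, 0, 255], [0, 0, 0, 0, 0, 0, 255]],
])

```text
time_s: 9.15
eef_pos: [0.5931, -0.01, 0.1909]
eef_rot: [0.0, 0.015, 1.0, -0.0]
wrist_force: [-0.4, 0.6, 1.4]
opening: 0.57
```

>>> drive_tool([
  [[-0.06, 0, 0, 0, 0, 0, 255], [-0.1, 0, 0, 0, 0, 0, 255], [-0.1, 0, 0, 0, 0, 0, 255], [-0.1, 0, 0, 0, 0, 0, 255], [-0.08, 0, 0, 0, 0, 0, 255], [-0.06, 0, 0, 0, 0, 0, 255], [0, 0, 0, 0, 0, 0, 255], [0, 0, 0, 0, 0, 0, 255]],
])

```text
time_s: 9.95
eef_pos: [0.6186, -0.0107, 0.1909]
eef_rot: [0.001, 0.015, 1.0, -0.0]
wrist_force: [1.1, 0.6, 1.4]
opening: 0.573
```

>>> drive_tool([
  [[-0.02, 0, 0, 0, 0, 0, 255], [-0.02, 0, 0, 0, 0, 0, 255], [-0.02, 0, 0, 0, 0, 0, 255], [0, 0, 0, 0, 0, 0, 255]],
])

```text
time_s: 10.35
eef_pos: [0.6207, -0.0108, 0.1908]
eef_rot: [-0.001, 0.015, 1.0, 0.0]
wrist_force: [-3.9, 1.1, 5.9]
opening: 0.567
```

>>> drive_tool([
  [[-0.02, 0, 0, 0, 0, 0, 255], [-0.02, 0, 0, 0, 0, 0, 255], [0, 0, 0, 0, 0, 0, 255]],
])

```text
time_s: 10.65
eef_pos: [0.6227, -0.0108, 0.1909]
eef_rot: [-0.001, 0.015, 1.0, 0.0]
wrist_force: [-4.3, 0.4, 6.9]
opening: 0.57
```

```bash
python3 - <<'E'
from plan import *
from h import *
report();grab('scene','k')
E
python3 rel.py k .040
```

```text
t 10.65 p [ 0.6227 -0.0108  0.1909] yaw -1.69 z [-0.001  0.    -1.   ] F [-4.3  0.4  6.9] open 0.57
plate -0.08 4 x [-0.068  -0.0616] y [-0.0082  0.0196] z 0.0396
plate -0.06 58 x [-0.058  -0.0404] y [-0.0319  0.0225] z 0.0398
plate -0.04 82 x [-0.0392 -0.0208] y [-0.0315  0.0247] z 0.0391
plate -0.02 75 x [-0.0193 -0.0005] y [-0.0286  0.0215] z 0.0392
plate 0.00 91 x [0.0013 0.0188] y [-0.033   0.0319] z 0.039
plate 0.02 105 x [0.0206 0.0389] y [-0.0338  0.0343] z 0.0396
cheek 83 x [0.0021 0.0645] y [-0.0422 -0.0154] z 0.0412
cheek 73 x [0.0024 0.064 ] y [0.0161 0.0378] z 0.041
body 174 x [-0.0382  0.066 ] y [-0.052   0.0473] z 0.0294
stop 66 x [0.0726 0.0885] y [-0.0403  0.0358] z 0.0476
head 417 x [0.1067 0.1499] y [-0.0474  0.0386] z 0.0738
```

>>> drive_tool([
  [[-0.02, 0, 0, 0, 0, 0, 255], [-0.02, 0, 0, 0, 0, 0, 255], [0, 0, 0, 0, 0, 0, 255]],
])

```text
time_s: 11.0
eef_pos: [0.6235, -0.0108, 0.1908]
eef_rot: [-0.003, 0.015, 1.0, 0.0]
wrist_force: [-11.9, -0.0, 13.2]
opening: 0.57
```

>>> drive_tool([
  [[-0.02, 0, 0, 0, 0, 0, 255], [-0.02, 0, 0, 0, 0, 0, 255], [0, 0, 0, 0, 0, 0, 255]],
])

```text
time_s: 11.3
eef_pos: [0.6243, -0.0109, 0.1908]
eef_rot: [-0.005, 0.015, 1.0, 0.0]
wrist_force: [-20.0, -0.7, 20.3]
opening: 0.572
```

Run:
```python
from plan import *
from h import *
report();S=grab('scene','l')
x,y=proj(S,[[.70,-.01,.04]])[0].astype(int);save(S['pixels'][y-35:y+35,x-45:x+45],'l.png',7);print(x-45,y-35)
```

```text
t 11.3 p [ 0.6243 -0.0109  0.1908] yaw -1.67 z [-0.011  0.001 -1.   ] F [-20.   -0.7  20.3] open 0.572
262 214
```

View pics/l.png

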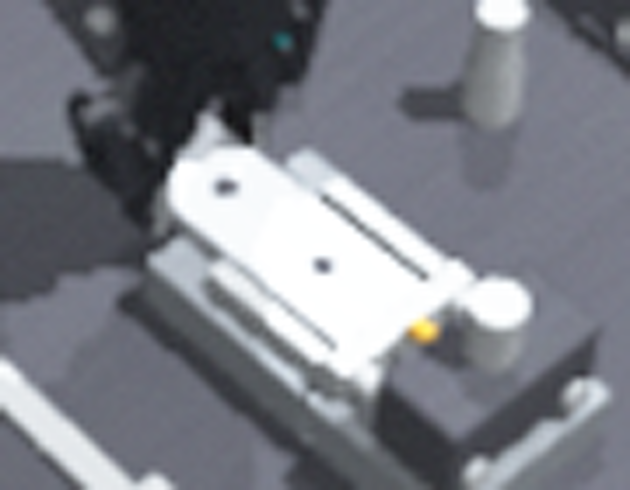

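The plate lies between the cheeks with its far end against the stop (crop (400,320)), and the push force climbed steadily to 20 N, which means the stop was met. I relax 2 mm and let go.

>>> drive_tool([
  [[0.02, 0, 0, 0, 0, 0, 255], [0.02, 0, 0, 0, 0, 0, 255], [0, 0, 0, 0, 0, 0, 255], [0, 0, 0, 0, 0, 0, 60], [0, 0, 0, 0, 0, 0, 0], [0, 0, 0, 0, 0, 0, 0], [0, 0, 0, 0, 0, 0, 0], [0, 0, 0, 0, 0, 0, 0]],
])

```text
time_s: 12.15
eef_pos: [0.6251, -0.0109, 0.1906]
eef_rot: [0.0, 0.015, 1.0, -0.0]
wrist_force: [-0.1, 0.6, -0.6]
opening: 1.004
```

```bash
python3 - <<'E'
from plan import *
from h import *
report();S=grab('scene','n')
E
python3 rel.py n .040
```

```text
t 12.15 p [ 0.6251 -0.0109  0.1906] yaw -1.69 z [ 0. -0. -1.] F [-0.1  0.6 -0.6] open 1.004
plate -0.08 11 x [-0.0684 -0.0602] y [-0.0195  0.0212] z 0.0386
plate -0.06 66 x [-0.0582 -0.0407] y [-0.0276  0.0192] z 0.0392
plate -0.04 76 x [-0.039  -0.0203] y [-0.0273  0.021 ] z 0.0395
plate -0.02 69 x [-0.019  -0.0011] y [-0.0273  0.022 ] z 0.0395
plate 0.00 97 x [0.0006 0.0193] y [-0.034   0.0344] z 0.0394
plate 0.02 101 x [0.0207 0.0396] y [-0.0326  0.0343] z 0.0397
cheek 89 x [0.002  0.0611] y [-0.0421 -0.0161] z 0.0408
cheek 67 x [0.0041 0.0647] y [0.0156 0.0378] z 0.0408
body 175 x [-0.0448  0.065 ] y [-0.0522  0.0466] z 0.0297
stop 62 x [0.0721 0.0921] y [-0.0405  0.0356] z 0.0474
head 418 x [0.1067 0.1498] y [-0.0475  0.0397] z 0.0735
```

The plate is released and flat, with its top at 0.0395 and about 1 mm off centre against the cheeks. Next I rise and go to the guard bar, turning the jaws to close along the box's x.

Run:
```python
from plan import *
from h import *
report();o,p,r=pose();print(o['q'].round(2))
C=np.concatenate([cloud(load(n,'a')).reshape(-1,3) for n in('top','scene')]);m=(C[:,2]>.12)&(C[:,0]>.3)&(C[:,0]<.75)&(C[:,1]<-.2)&(C[:,1]>-.6);print('spray',np.nanmin(C[m],0),np.nanmax(C[m],0))
p1=p+[0,0,.15];rows(p,r,p1,r,4,0)
p2,r2=rows(p1,r,np.array([.478,-.300,.34]),tool(-84.5),12,0);print(p2)
```

```text
t 12.2 p [ 0.6251 -0.0109  0.1906] yaw -1.7 z [ 0. -0. -1.] F [ 0.3 -0.5  0.1] open 1.003
[-0.21  0.55  1.6  -0.    1.   -1.75]
spray [ 0.47243846 -0.59999786  0.12003047] [ 0.74993501 -0.43407355  0.21748072]
[[0,0,-0.75,0,0,0,0],[0,0,-0.75,0,0,0,0],[0,0,-0.75,0,0,0,0],[0,0,-0.75,0,0,0,0]]
[[0.23,-0.49,0,0,0,0.86,0],[0.17,-0.51,0,0,0,0.87,0],[0.11,-0.53,0,0,0,0.86,0],[0.04,-0.54,0,0,0,0.86,0],[-0.02,-0.54,0,0,0,0.86,0],[-0.09,-0.53,0.01,0,0,0.87,0],[-0.15,-0.52,0,0,0,0.86,0],[-0.21,-0.5,0,0,0,0.86,0],[-0.27,-0.47,0,0,0,0.86,0],[-0.32,-0.43,0,0,0,0.87,0],[-0.38,-0.39,0,0,0,0.86,0],[-0.42,-0.35,0,0,0,0.86,0]]
[ 0.47780285 -0.30020711  0.34008981]
```

>>> drive_tool([
  [[0, 0, -0.2, 0, 0, 0, 0], [0, 0, -0.6, 0, 0, 0, 0], [0, 0, -0.75, 0, 0, 0, 0], [0, 0, -0.75, 0, 0, 0, 0], [0, 0, -0.7, 0, 0, 0, 0], [0, 0, 0, 0, 0, 0, 0]],
])

```text
time_s: 12.8
eef_pos: [0.6269, -0.0112, 0.3482]
eef_rot: [0.006, 0.015, 1.0, -0.001]
wrist_force: [0.4, -1.0, -0.4]
opening: 1.003
```

>>> drive_tool([
  [[0.23, -0.49, 0, 0, 0, 0.86, 130], [0.17, -0.51, 0, 0, 0, 0.87, 130], [0.11, -0.53, 0, 0, 0, 0.86, 130], [0.04, -0.54, 0, 0, 0, 0.86, 130], [-0.02, -0.54, 0, 0, 0, 0.86, 130], [-0.09, -0.53, 0, 0, 0, 0.87, 130], [-0.15, -0.52, 0, 0, 0, 0.86, 130], [-0.21, -0.5, 0, 0, 0, 0.86, 130], [-0.27, -0.47, 0, 0, 0, 0.86, 130], [-0.32, -0.43, 0, 0, 0, 0.87, 130]],
])

```text
time_s: 13.8
eef_pos: [0.5017, -0.2523, 0.3406]
eef_rot: [-0.0, 0.581, 0.814, 0.0]
wrist_force: [0.7, -0.6, 0.0]
opening: 0.489
```

>>> drive_tool([
  [[-0.38, -0.39, 0, 0, 0, 0.86, 130], [-0.42, -0.35, 0, 0, 0, 0.86, 130], [0, 0, 0, 0, 0, 0, 130], [0, 0, 0, 0, 0, 0, 130]],
])

```text
time_s: 14.2
eef_pos: [0.4774, -0.3004, 0.3405]
eef_rot: [-0.0, 0.672, 0.74, 0.0]
wrist_force: [-1.4, -0.2, -0.5]
opening: 0.484
```

```bash
python3 - <<'E'
from plan import *
from h import *
report();S=grab('scene','o');o,p,r=pose()
x,y=proj(S,[[.5,-.30,.1]])[0].astype(int);save(S['pixels'][y-50:y+40,x-60:x+60],'o.png',5);print(x-60,y-50)
for n in('scene',):
    C=cloud(S).reshape(-1,3);c=np.array([.552,-.293]);e=np.array([np.cos(.096),np.sin(.096)]);L=np.c_[(C[:,:2]-c)@e,(C[:,:2]-c)@[-e[1],e[0]],C[:,2]]
    m=(L[:,0]>-.12)&(L[:,0]<-.06)&(abs(L[:,1])<.03)&(L[:,2]>.07)&(L[:,2]<.1);a=L[m];print('bar',len(a),a.min(0),a.max(0),np.median(a,0))
    m=(abs(L[:,1])<.03)&(L[:,2]>.11)&(L[:,2]<.2)&(abs(L[:,0])<.2);a=L[m];print('finger',len(a),a.min(0),a.max(0))
print('tips',proj(S,[p+r.apply([0,s*.02,.165]) for s in(-1,1)]))
print('plate end top est',onplane(S,proj(S,[[.6,0,.04]]),.04))
E
python3 rel.py o .04 | head -7
```

```text
t 14.2 p [ 0.4774 -0.3004  0.3405] yaw -84.5 z [-0.     0.001 -1.   ] F [-1.4 -0.2 -0.5] open 0.484
127 201
bar 83 [-0.07878421 -0.02981352  0.0773185 ] [-0.0628578   0.02968656  0.09285002] [-0.06973772 -0.00135554  0.08584561]
finger 110 [-0.09944163 -0.01259231  0.16455368] [-0.03489018  0.01132635  0.19984192]
tips [[173.91486222 225.48425992]
 [183.46907475 232.66464475]]
plate end top est [[0.6  0.   0.04]]
plate -0.08 30 x [-0.0689 -0.0601] y [-0.0269  0.02  ] z 0.038
plate -0.06 70 x [-0.059  -0.0403] y [-0.0284  0.02  ] z 0.0394
plate -0.04 73 x [-0.0395 -0.0207] y [-0.0277  0.0199] z 0.0393
plate -0.02 75 x [-0.0197 -0.0005] y [-0.0273  0.0211] z 0.0388
plate 0.00 98 x [0.0007 0.0198] y [-0.0338  0.0338] z 0.0393
plate 0.02 102 x [0.0205 0.0398] y [-0.0331  0.0329] z 0.0397
cheek 84 x [0.0055 0.0631] y [-0.0429 -0.0157] z 0.0411
```

View pics/o.png

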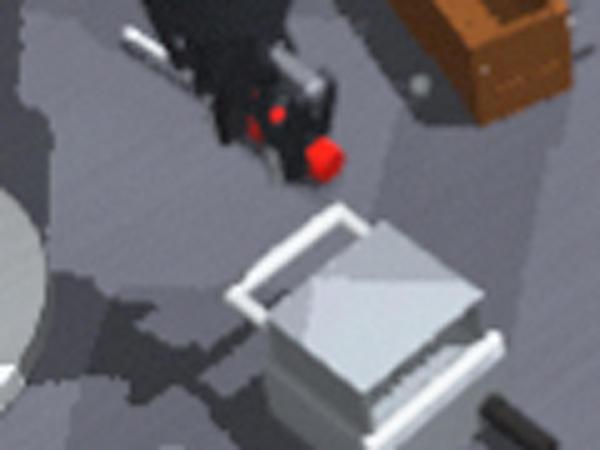

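The bar (crop (290,250)) runs across below the fingers (crop (290,150)), and the tool's centre lies within about 2 mm of it. I go down and pinch it.

>>> drive_tool([
  [[0, 0, 0.3, 0, 0, 0, 130], [0, 0, 0.4, 0, 0, 0, 130], [0, 0, 0.4, 0, 0, 0, 130], [0, 0, 0.4, 0, 0, 0, 130], [0, 0, 0.3, 0, 0, 0, 130], [0, 0, 0.2, 0, 0, 0, 130], [0, 0, 0, 0, 0, 0, 130]],
])

```text
time_s: 14.95
eef_pos: [0.4774, -0.2993, 0.2388]
eef_rot: [-0.002, 0.672, 0.741, 0.0]
wrist_force: [-0.1, -0.8, -0.1]
opening: 0.489
```

>>> drive_tool([
  [[0, 0, 0, 0, 0, 0, 170], [0, 0, 0, 0, 0, 0, 200], [0, 0, 0, 0, 0, 0, 255], [0, 0, 0, 0, 0, 0, 255], [0, 0, 0, 0, 0, 0, 255], [0, 0, 0, 0, 0, 0, 255]],
])

```text
time_s: 15.55
eef_pos: [0.4768, -0.3008, 0.2418]
eef_rot: [-0.001, 0.672, 0.74, -0.001]
wrist_force: [-9.5, -1.3, 6.3]
opening: 0.113
```

```bash
cat > arc.py <<'E'
from plan import *
report();o,p,r=pose()
# bar now at p; hinge relative: 119 back, 28 below along yaw 5.5
e=np.array([np.cos(.096),np.sin(.096),0]);H=p+.119*e-[0,0,.028]
a0=np.arctan2(28,119);R0=np.hypot(.119,.028)
out=[];prev=p
for k,th in enumerate(np.linspace(0,1.82,26)[1:]):
    a=a0+th;q=H-R0*np.cos(a)*e+[0,0,R0*np.sin(a)]
    d=np.round(r.inv().apply(q-prev)/.05,2);out.append([*d.tolist(),0,0,0,255]);prev=prev+r.apply(d*.05)
for i in(0,10,20): print(str(out[i:i+10]).replace(' ',''))
print('end',prev,'hinge',H-[0,0,.155])
E
python3 arc.py
```

```text
t 15.55 p [ 0.4768 -0.3008  0.2418] yaw -84.47 z [-0.003 -0.001 -1.   ] F [-9.5 -1.3  6.3] open 0.113
[[-0.0,0.05,-0.17,0,0,0,255],[-0.0,0.06,-0.17,0,0,0,255],[-0.0,0.07,-0.16,0,0,0,255],[-0.0,0.08,-0.16,0,0,0,255],[-0.0,0.09,-0.15,0,0,0,255],[-0.0,0.11,-0.15,0,0,0,255],[-0.0,0.11,-0.13,0,0,0,255],[-0.0,0.13,-0.13,0,0,0,255],[-0.0,0.13,-0.12,0,0,0,255],[-0.0,0.14,-0.1,0,0,0,255]]
[[-0.0,0.15,-0.1,0,0,0,255],[-0.0,0.16,-0.09,0,0,0,255],[-0.0,0.16,-0.07,0,0,0,255],[-0.0,0.16,-0.06,0,0,0,255],[-0.0,0.18,-0.06,0,0,0,255],[-0.0,0.17,-0.03,0,0,0,255],[-0.0,0.18,-0.03,0,0,0,255],[-0.0,0.17,-0.01,0,0,0,255],[-0.0,0.18,0.0,0,0,0,255],[-0.0,0.18,0.01,0,0,0,255]]
[[-0.0,0.17,0.03,0,0,0,255],[-0.0,0.18,0.04,0,0,0,255],[-0.0,0.17,0.05,0,0,0,255],[-0.0,0.16,0.07,0,0,0,255],[-0.0,0.17,0.07,0,0,0,255]]
end [ 0.65174462 -0.28375651  0.32232673] hinge [ 0.5952966  -0.28934691  0.05881392]
```

>>> drive_tool([
  [[0, 0.05, -0.17, 0, 0, 0, 255], [0, 0.06, -0.17, 0, 0, 0, 255], [0, 0.07, -0.16, 0, 0, 0, 255], [0, 0.08, -0.16, 0, 0, 0, 255], [0, 0.09, -0.15, 0, 0, 0, 255], [0, 0.11, -0.15, 0, 0, 0, 255], [0, 0.11, -0.13, 0, 0, 0, 255], [0, 0.13, -0.13, 0, 0, 0, 255]],
])

```text
time_s: 16.35
eef_pos: [0.5103, -0.2976, 0.303]
eef_rot: [-0.003, 0.672, 0.74, -0.003]
wrist_force: [-18.7, -0.0, 11.3]
opening: 0.117
```

>>> drive_tool([
  [[0, 0.13, -0.12, 0, 0, 0, 255], [0, 0.14, -0.1, 0, 0, 0, 255], [0, 0.15, -0.1, 0, 0, 0, 255], [0, 0.16, -0.09, 0, 0, 0, 255], [0, 0.16, -0.07, 0, 0, 0, 255], [0, 0.16, -0.06, 0, 0, 0, 255]],
])

```text
time_s: 16.95
eef_pos: [0.5571, -0.2927, 0.3325]
eef_rot: [0.0, 0.672, 0.74, -0.001]
wrist_force: [-10.4, 3.0, 14.6]
opening: 0.113
```

>>> drive_tool([
  [[0, 0.17, -0.07, 0, 0, 0, 255], [0, 0.17, -0.04, 0, 0, 0, 255], [0, 0.18, -0.03, 0, 0, 0, 255], [0, 0.17, -0.01, 0, 0, 0, 255], [0, 0.18, 0, 0, 0, 0, 255], [0, 0.18, 0.01, 0, 0, 0, 255]],
])

```text
time_s: 17.55
eef_pos: [0.6101, -0.2875, 0.3368]
eef_rot: [0.001, 0.672, 0.74, -0.0]
wrist_force: [-2.4, 0.8, 1.8]
opening: 0.112
```

>>> drive_tool([
  [[0, 0.17, 0.03, 0, 0, 0, 255], [0, 0.18, 0.03, 0, 0, 0, 255], [0, 0.17, 0.05, 0, 0, 0, 255], [0, 0.1, 0.03, 0, 0, 0, 255], [0, 0, 0, 0, 0, 0, 255]],
])

```text
time_s: 18.05
eef_pos: [0.6415, -0.2844, 0.3287]
eef_rot: [0.001, 0.672, 0.74, 0.0]
wrist_force: [0.8, 1.2, 4.1]
opening: 0.112
```

Run:
```python
from plan import *
report();o,p,r=pose();v=p-[.5953,-.2893,.055+.155];print('theta',np.arctan2(v[2],-v[0])-np.arctan2(28,119),np.hypot(v[0],v[2]))
```

```text
t 18.05 p [ 0.6415 -0.2844  0.3287] yaw -84.47 z [ 0.002 -0.    -1.   ] F [0.8 1.2 4.1] open 0.112
theta 1.710975139855847 0.1273276258359154
```

>>> drive_tool([
  [[0, 0, 0, 0, 0, 0, 0], [0, 0, 0, 0, 0, 0, 0], [0, 0, 0, 0, 0, 0, 0], [0, 0, 0, 0, 0, 0, 0], [0, 0, 0, 0, 0, 0, 0], [0, 0, -0.4, 0, 0, 0, 0], [0, 0, -0.5, 0, 0, 0, 0], [0, 0, -0.5, 0, 0, 0, 0], [0, 0, -0.2, 0, 0, 0, 0], [0, 0, 0, 0, 0, 0, 0]],
])

```text
time_s: 19.05
eef_pos: [0.6408, -0.2847, 0.4109]
eef_rot: [0.002, 0.672, 0.74, 0.0]
wrist_force: [0.3, -0.0, 0.5]
opening: 0.998
```

Run:
```python
from plan import *
from h import *
report();o,p,r=pose()
H=np.array([.5953,-.2893]);e=np.array([np.cos(.096),np.sin(.096)]);b=H-.047*e;print('button est',b)
for n in('scene','top'):
    c=grab(n,'p');C=cloud(c);col=c['pixels'].astype(int).max(2)
    d=C-[*b,.077];m=(np.hypot(d[...,0],d[...,1])<.03)&(abs(d[...,2])<.008)
    a=C[m];print(n,len(a),a.mean(0) if len(a) else '', (cv2.minAreaRect(a[:,:2].astype(np.float32))[:2] if len(a)>3 else ''))
    L=C.reshape(-1,3)-[*H,.055];x=L[:,:2]@e;y=L[:,:2]@[-e[1],e[0]];k=(abs(y)<.06)&(x>-.03)&(x<.16)&(L[:,2]>.06)&(L[:,2]<.16);print('guard',k.sum(),np.nanmin(x[k]),np.nanmax(x[k]),np.nanmax(L[k,2]))
S=load('scene','p');x,y=proj(S,[[*b,.1]])[0].astype(int);save(S['pixels'][y-55:y+35,x-60:x+60],'p.png',5)
p1=np.array([*b,.34]);rows(p,r,p1,tool(-84.5),7,255)
```

```text
t 19.05 p [ 0.6408 -0.2847  0.4109] yaw -84.5 z [ 0.003 -0.002 -1.   ] F [ 0.3 -0.   0.5] open 0.998
button est [ 0.54851641 -0.29380507]
scene 82 [ 0.55385093 -0.29388244  0.07491703] ((0.5534988045692444, -0.2950265109539032), (0.028847815468907356, 0.03184577450156212))
guard 552 0.02877679888004539 0.07484496332614964 0.11250130834469352
top 0  Traceback (most recent call last):
  File "<stdin>", line 9, in <module>
    res = np.fmin.reduce(a, axis=axis, out=out, **kwargs)
ValueError: zero-size array to reduction operation fmin which has no identity
```

```bash
python3 - <<'E'
from plan import *
from h import *
o,p,r=pose()
S=load('scene','p');x,y=proj(S,[[.55,-.294,.1]])[0].astype(int);save(S['pixels'][y-55:y+35,x-60:x+60],'p.png',5)
rows(p,r,np.array([.550,-.294,.34]),tool(-84.5),6,255)
E
python3 rel.py p .04|head -6
```

```text
[[0,-0.3,0.23,0,0,0,255],[-0.01,-0.3,0.22,0,0,0,255],[0,-0.31,0.23,0,0,0,255],[0,-0.3,0.22,0,0,0,255],[-0.01,-0.3,0.23,-0.01,0,0,255],[0,-0.3,0.22,0,-0.01,0,255]]
plate -0.08 31 x [-0.069  -0.0603] y [-0.0278  0.0195] z 0.0389
plate -0.06 72 x [-0.0595 -0.0408] y [-0.0274  0.0188] z 0.0393
plate -0.04 76 x [-0.0399 -0.0205] y [-0.0282  0.0214] z 0.0391
plate -0.02 76 x [-0.0193 -0.0003] y [-0.0273  0.0208] z 0.0391
plate 0.00 95 x [0.0006 0.0198] y [-0.032  0.034] z 0.0395
plate 0.02 106 x [0.0203 0.0397] y [-0.0333  0.034 ] z 0.0396
```

View pics/p.png

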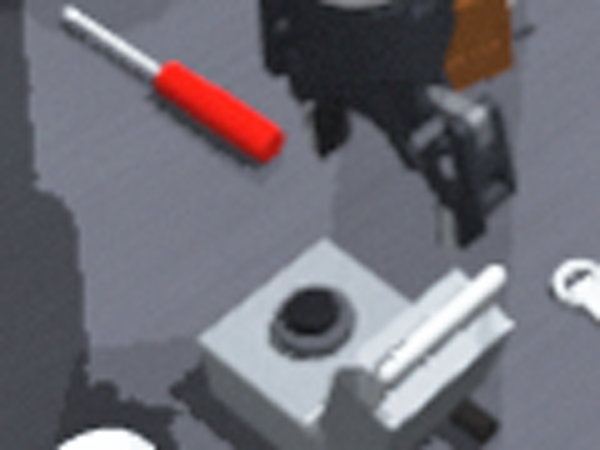

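The guard stands open by itself (bar at crop (440,325)) and the button is bare at crop (315,315). The plate is unmoved, so I close the fingers, go above the button and press.

>>> drive_tool([
  [[0, -0.3, 0.1, 0, 0, 0, 255], [0, -0.3, 0.2, 0, 0, 0, 255], [0, -0.3, 0.25, 0, 0, 0, 255], [0, -0.3, 0.3, 0, 0, 0, 255], [-0.01, -0.3, 0.3, 0, 0, 0, 255], [-0.01, -0.3, 0.3, 0, 0, 0, 255], [0, 0, 0.5, 0, 0, 0, 255], [0, 0, 0.5, 0, 0, 0, 255], [0, 0, 0.4, 0, 0, 0, 255], [0, 0, 0, 0, 0, 0, 255]],
])

```text
time_s: 20.15
eef_pos: [0.5491, -0.2928, 0.2608]
eef_rot: [-0.005, 0.672, 0.74, -0.0]
wrist_force: [-1.2, 0.5, -0.3]
opening: -0.003
```

Run:
```python
from plan import *
report()
```

```text
t 20.15 p [ 0.5491 -0.2928  0.2608] yaw -84.51 z [-0.008  0.006 -1.   ] F [-1.2  0.5 -0.3] open -0.003
```

>>> drive_tool([
  [[0, 0, 0.1, 0, 0, 0, 255], [0, 0, 0.1, 0, 0, 0, 255], [0, 0, 0.1, 0, 0, 0, 255], [0, 0, 0.08, 0, 0, 0, 255], [0, 0, 0.06, 0, 0, 0, 255], [0, 0, 0.06, 0, 0, 0, 255], [0, 0, 0, 0, 0, 0, 255], [0, 0, 0, 0, 0, 0, 255]],
])

```text
time_s: 20.95
eef_pos: [0.5515, -0.2943, 0.2442]
eef_rot: [0.001, 0.672, 0.74, -0.0]
wrist_force: [-6.1, 3.8, 18.6]
opening: 0.001
```

The force is 18.6 N, well above the 5 N needed, at full travel height. I withdraw upwards.

>>> drive_tool([
  [[0, 0, -0.2, 0, 0, 0, 255], [0, 0, -0.5, 0, 0, 0, 255], [0, 0, -0.7, 0, 0, 0, 255], [0, -0.3, -0.7, 0, 0, 0, 255], [0, -0.5, -0.5, 0, 0, 0, 255], [0, -0.5, -0.3, 0, 0, 0, 255], [0, -0.3, 0, 0, 0, 0, 255], [0, 0, 0, 0, 0, 0, 255], [0, 0, 0, 0, 0, 0, 255], [0, 0, 0, 0, 0, 0, 255]],
])

```text
time_s: 21.95
eef_pos: [0.4719, -0.3017, 0.3857]
eef_rot: [-0.0, 0.672, 0.74, 0.0]
wrist_force: [0.1, 0.4, -0.4]
opening: 0.002
```

```bash
python3 - <<'E'
from plan import *
from h import *
report();S=grab('scene','z');T=grab('top','z');save(S['pixels'][120:330,150:400],'z.png',3)
C=cloud(S);b=[.5535,-.294,.077];d=C-b;m=(np.hypot(d[...,0],d[...,1])<.009)&(abs(d[...,2])<.012);print('button z',np.median(C[m][:,2]))
H=np.array([.5953,-.2893]);e=np.array([np.cos(.096),np.sin(.096)])
L=C.reshape(-1,3)-[*H,.055];x=L[:,:2]@e;y=L[:,:2]@[-e[1],e[0]];k=(abs(y)<.06)&(x>-.03)&(x<.16)&(L[:,2]>.06)&(L[:,2]<.16);print('guard',k.sum(),np.nanmin(x[k]),np.nanmax(x[k]),np.nanmax(L[k,2]))
E
python3 rel.py z .04|head -6
```

```text
t 21.95 p [ 0.4719 -0.3017  0.3857] yaw -84.48 z [-0.     0.001 -1.   ] F [ 0.1  0.4 -0.4] open 0.002
button z 0.0756790962129395
guard 554 0.029135820583427823 0.07545310939717997 0.11332649295772754
plate -0.08 32 x [-0.0688 -0.0604] y [-0.0294  0.0203] z 0.0393
plate -0.06 71 x [-0.0595 -0.0408] y [-0.0282  0.0197] z 0.0393
plate -0.04 77 x [-0.0396 -0.0208] y [-0.0289  0.0204] z 0.04
plate -0.02 83 x [-0.0195 -0.0008] y [-0.0282  0.0208] z 0.0386
plate 0.00 95 x [0.0011 0.0191] y [-0.0336  0.0326] z 0.0394
plate 0.02 104 x [0.0214 0.0396] y [-0.0329  0.0337] z 0.0392
```

View pics/z.png

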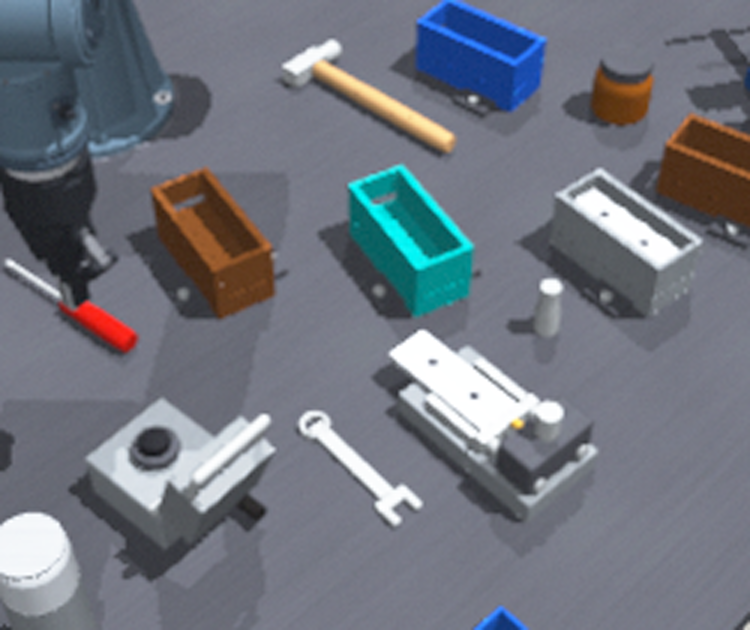

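The picture shows the plate home at (460,385), the guard open at (225,450) with the button up at (155,447), three plates in the magazine at (625,235) and the bystanders in place. The robot touches nothing.

```bash
python3 -c "
from bench import ctrl
print(ctrl.hand_in())"
```

```text
the job is handed in; nothing more can be done
None
```

The job is done and handed in at about 22 s of the 67 s allowed; the hand-in gives no verdict. I pulled the bottom plate through the slot and set it on the machine bed. I pushed it to the end stop until the force rose to 20 N, and let go. Then I swung the guard to about 1.7 rad, released it, and pressed the start button with 18.6 N.

**Last checks:**
- **Plate:** it lies flat with its top at 39–40 mm, about 1–2 mm off centre between the cheeks. It did not move after I let go.
- **Guard and button:** the guard stands open by itself, and the button is back up at about 76 mm.
- **Magazine and bystanders:** the magazine still shows its stack, and the bystanders in the last picture look unmoved; I judged both by eye. The spray can was only partly in that picture.
- **Robot:** the arm is clear of everything and the wrist force is near zero.

**Disagreements:** the two cameras differed by 3–5 mm on several points. I therefore did the final fit relative to the cheeks in one camera, and by contact force. No check failed.

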